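# Rock the pan lids to find the warped one

## Robot

A 6-joint arm with a two-finger parallel gripper is mounted at the origin on a cart in front of the work surface, level with it; the furniture and walls round the work are solid. World frame = base frame: x ahead of the robot, y to its left, z up, the work surface at z = 0. Lengths are in m, angles in rad, forces in N, time in s.
With the tool pointing down it reaches from about 0.325 to 0.9 m from the base axis. Payload 6.1 kg.
Tool frame: the origin (TCP) lies on the centre line of the jaws, within the pads' length; the fingertips stand tip_extent ahead of it and the grasp point (between the pads) is the TCP (tip_extent is the distance from the TCP to the fingertips, in m); x points along the fingers, y is the direction in which the jaws open and shut, and the axes are right-handed (so a half turn about x gives the same grasp; the last joint's range is limited). The gripper opens to 87 mm and grips with 3 to 60 N. Pads are 19 mm wide; open, the fingers measure 117 mm over their backs; the gripper's body (75 mm by 190 mm) begins 51 mm behind the grasp point.
Start: joints at [-1.365, 0.22, 1.526, -0, 1.395, -0.126], TCP at [0.204, -0.591, 0.242] pointing down, gripper open.
Joint ranges: [-2.98, 2.98], [-0.91, 2.08], [0.09, 2.57], [-1.24, 4.39], [0.2, 2.65], [-2.68, 2.68]. Speed limits (rad/s): [2.57, 2.57, 3.01, 3.14, 3.14, 3.14].

## Interface

Orientations are given as a unit quaternion [w, x, y, z].
In Python, from plant import * gives the robot as it stands. The module is installed in compiled form; this text tells all that it offers.
- The arm moves only by the shell command python3 -m pendant 'ROWS' [OPENING]. ROWS is JSON, a list of rows, each an object with "travel": the shift along the tool's x, y, z in cm, a list of three; "spin": the turn about the tool's x in rad. In form: [{"travel": [x, y, z], "spin": spin}, ...]. A call has exactly 10 rows; each row shifts and turns the commanded pose from where the row before left it, along the tool's axes as they then stand; what a row does not reach is not made up. A row lasts 1/10 s, in which the tool goes at most 50 mm and 8.59 degrees, less where a joint would pass 70% of its speed; a pose out of reach is approached as far as the arm can. A call is refused whole if a number of a shift passes 5 or a number of a turn 0.15, either way. A call with a gripper value outside its range is refused whole. OPENING is the closure in counts, from 0 (fully open) to 255 (shut), set as the call begins (- or left out, the last holds). The fingers move at their own pace and stop on an object; the grip force is fixed at half the most. Time passes only in rows, so rows that do not move let the fingers close, or fill a call up. It gives the time, the measured TCP pose, the force and the opening at its end, in the units of the state.
- get_state(): the state, without advancing time (a new reading comes with each control period).
- read_camera(name): name is "side" or "top" or "wrist"; returns the picture (384x512x3 uint8, red, green, blue); there is no depth.
- camera_model(name): a dict with "vertical_fov" (degrees; the focal length in pixels is half the picture's height over the tangent of half this angle, whatever the lens; pixels are square), "cx", "cy" (the principal point, pixels), "rvec" (rotation vector, rad) and "tvec" (3), from world to camera coordinates, as OpenCV has them. Camera axes: x right, y down, z forward; pixel columns grow to the right and rows downward; lengths in m; the calibration is good to about 2 mm. A picture is of the moment at which its call begins: read the wrist's pose just before it. camera_model takes no time and is no camera call; for the wrist camera it gives the pose at the moment of the call.
- close_job(): hands the job in, once; it reports no verdict.
Trained networks look in the newest picture that a camera, given by its name, has taken for a name from the list of things; names that differ only in an ending like _2 or _b are one class to them, and where a whole thing is asked for, a point or a joint stands for the part that bears it (a point fixed in the world has none). Each returns a list of dicts, best first, with "score" (0 to 1); they miss things now and then, are a little off and sometimes report something else, mostly with a low value. They report only what shows in the picture. A call takes as long as a camera call.
- search_frame(camera, thing): "point" ([column, row] in pixels, amid what is visible of it).
- silhouettes(camera, thing): "mask" (384x512 bool, what is visible of it) and "point" ([column, row] in pixels, amid what is visible of it).
- place_of(camera, thing): "point" ([column, row] in pixels: a listed point, or the origin of a listed thing).
The state is a dict: "time": time; "q": joint angles; "joint_vel": joint speeds; "joint_efforts": joint torques, N m; "tcp_pos": TCP position; "tcp_rot": TCP orientation; "contact_force": force on the tool from outside, world axes, zero at the start; "torque": the same for the moment, N m; "opening": finger opening in m.
Only numpy, scipy, OpenCV 4.12 (cv2) and the standard library are available. Lean on these libraries where they do the work, as an engineer would, in place of code of your own. Each camera call takes 0.05 s, during which the arm holds its last target.

## Task

Three pan lids lie on the stone slab and one has a warped rim: find the one that rocks when you press down on a corner beside its spoon notch, and rock it over there on the slab at least once. Then lay that lid flat in the reject tray, set one of the two sound lids squarely on the open pan so that it covers it, and leave the other sound lid lying on the slab. Set the lids down gently, and do not knock over or shift the sauce bottles or the timer.

Things in the scene. Friction and masses are not known exactly. Their poses are not given: they have to be found in the camera images.
- lid_1: one of three steel pan lids alike from above, 130 (x) x 90 (y) mm, 0.2 to 0.33 kg. Origin: middle of the underside, z up. Rim 10 mm deep; flat top sheet at z = 14 mm (16 on the raised panel, x -60..40, y +-33). Bar handle along x on top: 60 mm long, 14 wide, z 36 to 48, open below. Spoon notch, 24 mm wide, 18 deep, in the middle of the +x end. More on all three lids: see lid_2 and lid_3.
- lid_2: same shape, size and frame as lid_1. Of all three lids: in exactly one the rim is bent up 8 mm at one of the two corners beside the notch (x 59, y + or -39). Its top stays flat, and at rest it lies level on its other three corners, so pose at rest does not show it.
- lid_3: same shape, size and frame as lid_1. Of all three lids: pressed with 1 N or more on top of the bent corner (x 52, y + or -32), the warped lid rocks over by about 0.12 rad, that point dropping about 6 mm, and drops back when let go. Its other corners, and every corner of the sound lids, stay firm under 15 N.
- slab: flat pale stone slab, 220 (x) x 460 (y) x 30 mm, fixed on the worktop. Origin at the middle of its underside; its top is at z = 30 mm. The three lids lie on it side by side along its y.
- pan: open rectangular steel food pan, fixed. Flanged rim 150 (x) x 110 (y) mm outside, opening 110 x 70 mm, flat rim top at z = 65 mm. Origin at the middle of its underside. A lid lies on top of the rim, centred, its long side along the pan's x, either way round.
- tray: reject tray: open grey plastic tray, fixed, 192 (x) x 152 (y) mm outside, inside 182 x 142 mm, floor at z = 4 mm, wall top at z = 45 mm. Origin at the middle of its underside. Tray and pan stand at the two ends of the slab; which is where varies.
- sauce_1: red squeeze bottle, 54 mm across, 200 mm high, standing behind the slab; origin at the middle of its underside. Bystander.
- sauce_2: yellow squeeze bottle, 54 mm across, 200 mm high, standing behind the slab; origin at the middle of its underside. Bystander.
- kitchen_timer: white wind-up timer, 62 x 62 x 42 mm, standing behind the slab; origin at the middle of its underside. Bystander.

How it is judged:
By the outcome, as a careful person would: the job done as asked, in the order asked, and still so for the second after the job is handed in, with the robot touching nothing.
It also fails if it takes over 72 s, if anything falls off the work surface, if the arm or the gripper's body presses on something with over 40 N, if the wrist force passes 120 N, or if a joint passes its speed limit or range.

## Working session

There is one attempt and no reset: what is moved stays moved. The work goes in short steps, Python scripts to look and compute and a shell command to move; the robot and the scene stay as the last step left them, time stands still between calls to the robot, and variables do not carry over. Pictures are saved under pics/ and viewed, and the job is handed in when it is done.

```bash
mkdir -p pics; python3 - <<'E'
from plant import *
import cv2
s=get_state();print(s)
for n in("top","side"):
    cv2.imwrite(f"pics/{n}0.png",read_camera(n)[:,:,::-1]);print(n,camera_model(n))
for t in("lid_1","pan","tray","slab"):
    for r in place_of("top",t)[:4]:print(t,r)
E
```

```text
{'time': 0.0, 'q': array([-1.36512071e+00,  2.21215257e-01,  1.52763843e+00, -2.45011389e-05,
        1.39468940e+00, -1.26088155e-01]), 'joint_vel': array([-0.00069981, -0.00082342, -0.00084752,  0.00027377, -0.00100953,
        0.00035655]), 'joint_efforts': array([-1.16362437e-03, -4.94618618e+01, -3.87371564e+01,  6.97852322e-02,
        5.73146821e-02, -1.28733836e-04]), 'tcp_pos': array([ 0.20344304, -0.59033322,  0.24042949]), 'tcp_rot': array([-0.11607176, -0.69736387, -0.11744916,  0.69743578]), 'contact_force': array([-0.82284758,  0.31422701,  0.28983098]), 'torque': array([ 0.01498867, -0.03925905,  0.01134515]), 'opening': 0.08731748978135734}
top {'vertical_fov': 52.11082599597855, 'cx': 257.00756284524255, 'cy': 198.4946864154129, 'rvec': array([ 2.16390484, -2.17925837,  0.07739075]), 'tvec': array([0.00870105, 0.60103351, 1.21468592])}
side {'vertical_fov': 47.12002062343475, 'cx': 262.9365169110869, 'cy': 195.08695237895785, 'rvec': array([ 0.30007862, -2.53588133,  1.56795842]), 'tvec': array([0.5802046 , 0.0974803 , 1.23594614])}
lid_1 {'point': [261.9, 229.3], 'score': 0.96}
lid_1 {'point': [312.0, 208.5], 'score': 0.87}
pan {'point': [141.5, 221.7], 'score': 0.96}
tray {'point': [372.4, 217.6], 'score': 0.88}
slab {'point': [263.7, 220.2], 'score': 0.62}
```

View pics/top0.png

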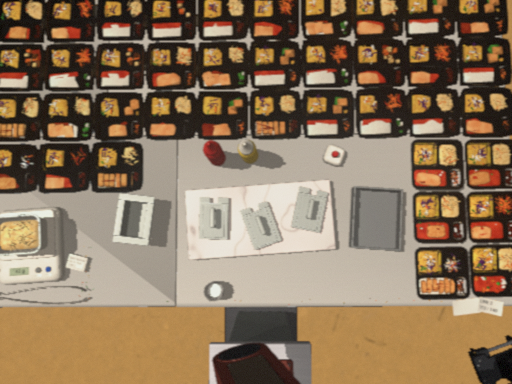

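View pics/side0.png

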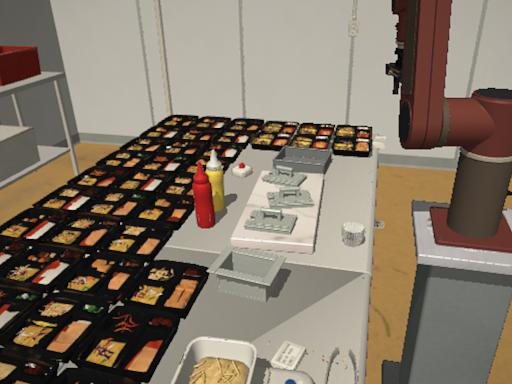

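```bash
cat > h.py <<'E'
from plant import *
import cv2, numpy as np
from scipy.spatial.transform import Rotation as R
def cam(n):
    m=camera_model(n);f=192/np.tan(np.radians(m["vertical_fov"]/2))
    return np.array([[f,0,m["cx"]],[0,f,m["cy"]],[0,0,1]]),np.array(m["rvec"]),np.array(m["tvec"])
def proj(n,P,c=None):
    K,r,t=c or cam(n);return cv2.projectPoints(np.array(P,float).reshape(-1,3),r,t,K,None)[0][:,0]
def unproj(n,uv,z,c=None):
    K,r,t=c or cam(n);Rm=cv2.Rodrigues(r)[0];C=-Rm.T@t
    uv=np.array(uv,float).reshape(-1,2)
    d=(Rm.T@np.linalg.inv(K)@np.c_[uv,np.ones(len(uv))].T).T
    return C+d*((z-C[2])/d[:,2])[:,None]
def tcp():
    s=get_state();w=s["tcp_rot"];return np.array(s["tcp_pos"]),R.from_quat([w[1],w[2],w[3],w[0]]),s
def local(target,yaw=None):
    p,r,s=tcp();print("pos",p.round(4),"F",s["contact_force"].round(2),"T",s["torque"].round(3),"open",round(s["opening"],4),"t",round(s["time"],2))
    print("axes x,y,z:",r.as_matrix().T.round(3).tolist())
    d=r.inv().apply(np.array(target)-p)*100;print("travel cm",d.round(2))
    if yaw is not None:
        y=r.as_matrix()[:,1];c=np.arctan2(y[1],y[0]);e=(yaw-c+np.pi/2)%np.pi-np.pi/2
        print("jaw yaw",c.round(3),"err",e.round(3),"spin",(-e).round(3))
E
python3 - <<'E'
from h import *
im=cv2.imread("pics/top0.png")
c=im[135:265,105:415];cv2.imwrite("pics/crop0.png",cv2.resize(c,None,fx=2.58,fy=2.58,interpolation=cv2.INTER_CUBIC))
for r in silhouettes("top","lid_1")[:5]:
    m=r["mask"].astype(np.uint8);q=cv2.minAreaRect(cv2.findNonZero(m));b=cv2.boxPoints(q);w=unproj("top",b,.044);print(r["score"],r["point"],m.sum(),q);print(w.round(3)[:,:2].tolist(), w.mean(0).round(3))
for n,z in(("pan",.065),("tray",.045),("slab",.03)):
  for r in silhouettes("top",n)[:1]:
    m=r["mask"].astype(np.uint8);q=cv2.minAreaRect(cv2.findNonZero(m));b=cv2.boxPoints(q);w=unproj("top",b,z);print(n,r["score"],m.sum(),w.round(3)[:,:2].tolist(),w.mean(0).round(3))
p,r,s=tcp();print(r.as_matrix().T.round(3), camera_model("wrist"), s["time"])
for n in("sauce_1","sauce_2","kitchen_timer"):
  for x in place_of("top",n)[:2]: print(n,x,unproj("top",x["point"],0).round(3))
E
```

```text
0.9 [312.5, 209.9] 1141 ((309.38458251953125, 209.076904296875), (29.02518653869629, 41.57661437988281), 11.309932708740234)
[[0.512, -0.1], [0.638, -0.128], [0.62, -0.216], [0.493, -0.188]] [ 0.566 -0.158  0.044]
0.8 [263.9, 228.4] 1237 ((260.7029724121094, 224.97032165527344), (42.9864387512207, 30.17060661315918), 69.14553833007812)
[[0.563, 0.061], [0.596, -0.027], [0.472, -0.073], [0.439, 0.014]] [ 0.518 -0.007  0.044]
0.6 [211.7, 218.8] 1108 ((213.5, 217.5), (41.0, 29.0), 90.0)
[[0.606, 0.185], [0.605, 0.095], [0.478, 0.095], [0.478, 0.184]] [0.542 0.14  0.044]
0.43 [334.7, 155.7] 360 ((333.82476806640625, 154.64434814453125), (19.08850860595703, 20.0023193359375), 23.96249008178711)
[[0.719, -0.197], [0.777, -0.224], [0.752, -0.278], [0.694, -0.251]] [ 0.736 -0.237  0.044]
pan 0.91 1755 [[0.471, 0.444], [0.62, 0.428], [0.604, 0.316], [0.456, 0.334]] [0.538 0.381 0.065]
tray 0.71 3148 [[0.446, -0.276], [0.637, -0.291], [0.627, -0.451], [0.437, -0.434]] [ 0.537 -0.363  0.045]
slab 0.68 6379 [[0.63, 0.234], [0.661, -0.228], [0.442, -0.239], [0.411, 0.216]] [ 0.536 -0.004  0.03 ]
[[-0.     0.    -1.   ]
 [ 0.326 -0.945 -0.   ]
 [-0.945 -0.326  0.   ]] {'vertical_fov': 61.575444915906594, 'cx': 259.4623639518656, 'cy': 189.94529694672175, 'rvec': array([-2.35146614,  1.67878123,  0.24935871]), 'tvec': array([-0.62504533, -0.03551833,  0.39091122])} 0.5
sauce_1 {'point': [213.4, 156.6], 'score': 0.88} [[0.741 0.146 0.   ]]
sauce_1 {'point': [252.3, 154.3], 'score': 0.87} [[0.748 0.019 0.   ]]
sauce_2 {'point': [213.4, 156.6], 'score': 0.88} [[0.741 0.146 0.   ]]
sauce_2 {'point': [252.3, 154.3], 'score': 0.87} [[0.748 0.019 0.   ]]
kitchen_timer {'point': [332.9, 157.2], 'score': 0.9} [[ 0.736 -0.242  0.   ]]
```

View pics/crop0.png

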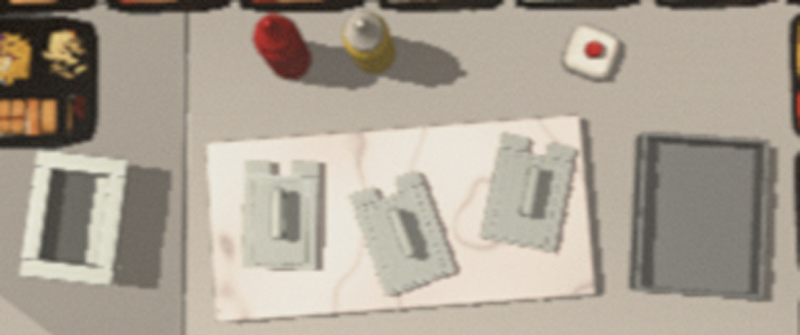

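```bash
python3 - <<'E'
from h import *
local([0.50,-0.12,0.34],np.pi/2)
K,r,t=cam("wrist");Rm=cv2.Rodrigues(r)[0];C=-Rm.T@t
p,rr,s=tcp();print("cam in tool",rr.inv().apply(C-p).round(4),"fwd in tool",rr.inv().apply(Rm[2]).round(3),"up",rr.inv().apply(-Rm[1]).round(3))
E
```

```text
pos [ 0.2036 -0.5909  0.2416] F [-0.35 -0.32 -0.48] T [-0.013  0.015 -0.039] open 0.0872 t 0.65
axes x,y,z: [[-0.0, -0.0, -1.0], [0.326, -0.945, 0.0], [-0.945, -0.326, 0.0]]
travel cm [ -9.84 -34.87 -43.37]
jaw yaw -1.239 err -0.332 spin 0.332
cam in tool [-0.1434 -0.0003 -0.0797] fwd in tool [0.956 0.001 0.292] up [ 0.292  0.001 -0.956]
```

```bash
R='{"travel":[-0.82,-2.9,-3.6],"spin":0}'; python3 -m pendant '[{"travel":[-0.82,-2.9,-3.6],"spin":0},{"travel":[-0.82,-2.9,-3.6],"spin":0},{"travel":[-0.82,-2.9,-3.6],"spin":0},{"travel":[-0.82,-2.9,-3.6],"spin":0},{"travel":[-0.82,-2.9,-3.6],"spin":0},{"travel":[-0.82,-2.9,-3.6],"spin":0},{"travel":[-0.82,-2.9,-3.6],"spin":0},{"travel":[-0.82,-2.9,-3.6],"spin":0},{"travel":[-0.82,-2.9,-3.6],"spin":0},{"travel":[-0.82,-2.9,-3.6],"spin":0}]' 255
python3 -m pendant '[{"travel":[-0.82,-2.9,-3.6],"spin":0},{"travel":[-0.82,-2.9,-3.6],"spin":0},{"travel":[0,0,0],"spin":0.11},{"travel":[0,0,0],"spin":0.11},{"travel":[0,0,0],"spin":0.11},{"travel":[0,0,0],"spin":0},{"travel":[0,0,0],"spin":0},{"travel":[0,0,0],"spin":0},{"travel":[0,0,0],"spin":0},{"travel":[0,0,0],"spin":0}]'
python3 - <<'E'
from h import *
local([0.50,-0.12,0.34],np.pi/2)
c=cam("wrist");cv2.imwrite("pics/w1.png",read_camera("wrist")[:,:,::-1])
for r in silhouettes("wrist","lid_1")[:4]:
    m=r["mask"].astype(np.uint8);q=cv2.minAreaRect(cv2.findNonZero(m));print(r["score"],q,unproj("wrist",r["point"],.045,c).round(3))
E
```

```text
time: 1.65
tcp_pos: [0.4502, -0.1977, 0.3243]
tcp_rot: [0.117, 0.698, 0.116, -0.697]
contact_force: [1.4, -1.1, -0.3]
opening: 0.0151
time: 2.65
tcp_pos: [0.4986, -0.1213, 0.34]
tcp_rot: [0.001, 0.707, 0.001, -0.707]
contact_force: [0.3, -0.3, 0.0]
opening: 0.0009
pos [ 0.4986 -0.1213  0.34  ] F [ 0.26 -0.32  0.05] T [ 0.039 -0.027  0.001] open 0.0009 t 2.65
axes x,y,z: [[0.0, 0.0, -1.0], [0.002, -1.0, -0.0], [-1.0, -0.002, -0.0]]
travel cm [-0.   -0.13 -0.14]
jaw yaw -1.569 err -0.002 spin 0.002
0.89 ((286.91180419921875, 98.85294342041016), (71.06293487548828, 103.56271362304688), 14.03624439239502) [[ 0.57  -0.156  0.045]]
0.83 ((173.75836181640625, 136.15579223632812), (98.73605346679688, 68.62466430664062), 68.49856567382812) [[ 0.521 -0.011  0.045]]
0.71 ((64.69434356689453, 117.13019561767578), (109.2308120727539, 74.03141784667969), 82.1847152709961) [[0.54  0.134 0.045]]
```

View pics/w1.png

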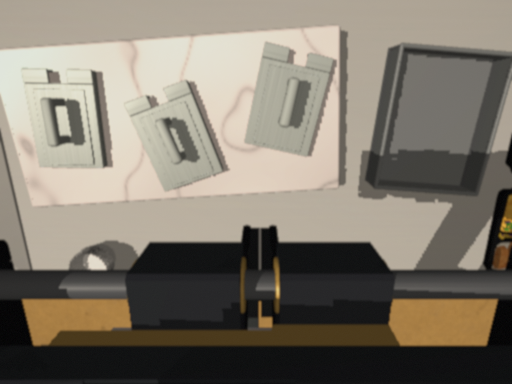

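```bash
cat > fit.py <<'E'
from h import *
from scipy.optimize import minimize
def lidpolys():
    o=np.array([[-65,-45],[65,-45],[65,-12],[47,-12],[47,12],[65,12],[65,45],[-65,45]])/1000
    h=np.array([[-30,-7],[30,-7],[30,7],[-30,7]])/1000
    f=lambda a,z:np.c_[a,np.full(len(a),z)]
    out=[f(o,0),f(o,.014)]
    for i in range(8):
        j=(i+1)%8;out.append(np.array([[*o[i],0],[*o[j],0],[*o[j],.014],[*o[i],.014]]))
    out+= [f(h,.048),f(h,.036)]
    for i in range(4):
        j=(i+1)%4;out.append(np.array([[*h[i],.036],[*h[j],.036],[*h[j],.048],[*h[i],.048]]))
    return out
def rectpolys(a,b,z):
    f=np.array([[-a,-b,z],[a,-b,z],[a,b,z],[-a,b,z]])/2;f[:,2]=z;return [f]
def render(c,polys,q,z0,S=4):
    m=np.zeros((384*S,512*S),np.uint8);Rz=R.from_rotvec([0,0,q[2]])
    for P in polys:
        W=Rz.apply(P)+[q[0],q[1],z0];u=proj(None,W,c)*S+(S-1)/2
        cv2.fillPoly(m,[np.round(u*8).astype(np.int32)],1,shift=3)
    return m.astype(bool)
def fit(c,mask,polys,q0,z0):
    S=4;M=cv2.resize(mask.astype(np.float32),None,fx=S,fy=S,interpolation=cv2.INTER_LINEAR)>.5
    def cost(v):
        m=render(c,polys,[v[0]/1000,v[1]/1000,v[2]/100],z0);return 1-(m&M).sum()/(m|M).sum()
    v0=np.array([q0[0]*1000,q0[1]*1000,q0[2]*100])
    r=minimize(cost,v0,method="Nelder-Mead",options=dict(initial_simplex=np.array([v0,v0+[6,0,0],v0+[0,6,0],v0+[0,0,6]]),xatol=.1,fatol=1e-4))
    return np.array([r.x[0]/1000,r.x[1]/1000,r.x[2]/100]),1-r.fun
E
python3 - <<'E'
from fit import *
L=lidpolys();G=[(.566,-.158,-.22),(.518,-.007,.36),(.542,.14,0)]
for n in("wrist","top"):
    c=cam(n);im=read_camera(n)[:,:,::-1].copy() if n=="wrist" else None
    if n=="top": read_camera(n)
    for r in silhouettes(n,"lid_1")[:4]:
        w=unproj(n,r["point"],.045,c)[0];g=min(G,key=lambda g:np.hypot(g[0]-w[0],g[1]-w[1]))
        if np.hypot(g[0]-w[0],g[1]-w[1])>.05: continue
        q,i=fit(c,r["mask"],L,g,.03);print(n,q.round(4),round(i,3))
        if im is not None: 
            cv2.drawContours(im,cv2.findContours(cv2.resize(render(c,L,q,.03,1).astype(np.uint8),(512,384)),cv2.RETR_EXTERNAL,cv2.CHAIN_APPROX_NONE)[0],-1,(0,0,255),1)
    for t,P,z,g in(("tray",rectpolys(.192,.152,.045)+rectpolys(.192,.152,0.),0,(.537,-.363,-.08)),("pan",rectpolys(.15,.11,.065),0,(.538,.381,-.107))):
        for r in silhouettes(n,t)[:1]:
            q,i=fit(c,r["mask"],P,g,z);print(n,t,q.round(4),round(i,3))
    if im is not None:cv2.imwrite("pics/w1f.png",cv2.resize(im[:260],None,fx=1.56,fy=1.56))
print(get_state()["time"])
E
```

```text
wrist [ 0.5421  0.1402 -0.0117] 0.961
wrist [ 0.5662 -0.1577 -0.2214] 0.967
wrist [ 0.5184 -0.0062  0.3515] 0.975
wrist tray [ 0.5371 -0.3661 -0.0761] 0.983
top [ 0.5179 -0.0072  0.3514] 0.767
top [ 0.5418  0.1395 -0.0135] 0.948
top tray [ 0.5377 -0.3671 -0.0806] 0.587
top pan [ 0.5369  0.3807 -0.1113] 0.967
3.15
```

View pics/w1f.png

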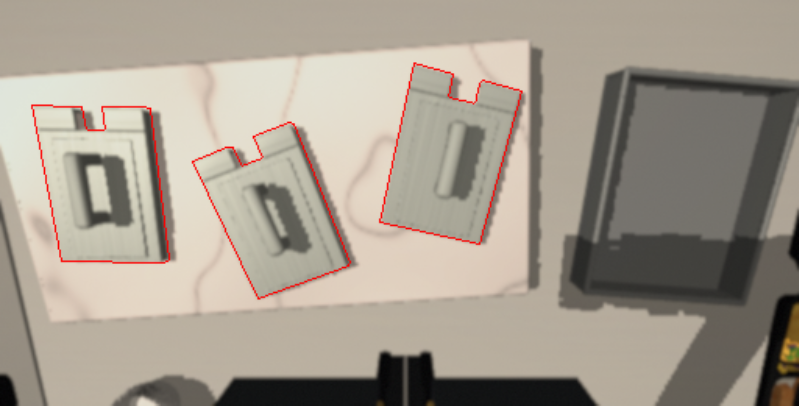

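```bash
cat >> h.py <<'E'
LID={"A":(.542,.140,-.012),"B":(.5183,-.0065,.3515),"C":(.5662,-.1577,-.2214)}
def corner(n,s):
    x,y,a=LID[n];v=R.from_rotvec([0,0,a]).apply([.052,.032*s,0]);return [x+v[0],y+v[1]]
E
python3 - <<'E'
from h import *
for n in"CBA":
    for s in(1,-1):print(n,s,np.round(corner(n,s),4))
local([*corner("C",1),.10],np.pi/2-.2214)
local([*corner("C",-1),.10],np.pi/2-.2214)
E
```

```text
C 1 [ 0.624  -0.1379]
C -1 [ 0.6099 -0.2003]
B 1 [0.5561 0.0414]
B -1 [ 0.5781 -0.0186]
A 1 [0.5944 0.1714]
A -1 [0.5936 0.1074]
pos [ 0.4987 -0.1212  0.34  ] F [ 0.02 -0.72 -0.36] T [ 0.036 -0.022  0.024] open 0.0003 t 3.15
axes x,y,z: [[0.0, -0.0, -1.0], [0.002, -1.0, 0.0], [-1.0, -0.002, -0.0]]
travel cm [ 24.     1.7  -12.52]
jaw yaw -1.569 err -0.223 spin 0.223
pos [ 0.4987 -0.1212  0.34  ] F [ 0.02 -0.72 -0.36] T [ 0.036 -0.022  0.024] open 0.0003 t 3.15
axes x,y,z: [[0.0, -0.0, -1.0], [0.002, -1.0, 0.0], [-1.0, -0.002, -0.0]]
travel cm [ 24.     7.94 -11.11]
jaw yaw -1.569 err -0.223 spin 0.223
```

```bash
python3 -m pendant '[{"travel":[4,0.28,-2.09],"spin":0},{"travel":[4,0.28,-2.09],"spin":0},{"travel":[4,0.28,-2.09],"spin":0},{"travel":[4,0.28,-2.09],"spin":0},{"travel":[4,0.28,-2.09],"spin":0},{"travel":[4,0.3,-2.07],"spin":0},{"travel":[0,0,0],"spin":0.111},{"travel":[0,0,0],"spin":0.112},{"travel":[0,0,0],"spin":0},{"travel":[0,0,0],"spin":0}]'
python3 - <<'E'
from h import *
local([*corner("C",1),.08],np.pi/2-.2214)
cv2.imwrite("pics/s2.png",read_camera("side")[:,:,::-1][100:300,150:400])
E
```

```text
time: 4.15
tcp_pos: [0.6241, -0.138, 0.1002]
tcp_rot: [-0.077, 0.703, -0.077, -0.703]
contact_force: [0.3, -0.3, 0.5]
opening: 0.0002
pos [ 0.6241 -0.138   0.1002] F [ 0.26 -0.33  0.51] T [ 0.048 -0.02   0.023] open 0.0002 t 4.15
axes x,y,z: [[0.0, -0.0, -1.0], [-0.216, -0.976, 0.0], [-0.976, 0.216, -0.0]]
travel cm [ 2.02 -0.01  0.02]
jaw yaw -1.789 err -0.003 spin 0.003
```

View pics/s2.png

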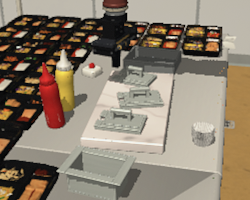

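```bash
python3 - <<'E'
from h import *
c=cam("wrist");p,r,s=tcp()
for d in(0,.01,.015,.02,.025,.03):print(d,[proj(None,p+r.apply([d,0,z]),c)[0].round(1).tolist() for z in(-.0095,0,.0095)])
cv2.imwrite("pics/w3.png",cv2.resize(read_camera("wrist")[180:340,180:340,::-1],None,fx=3.5,fy=3.5))
E
```

```text
0 [[258.9, 241.7], [259.0, 259.0], [259.0, 275.8]]
0.01 [[258.9, 233.1], [259.0, 249.6], [259.0, 265.6]]
0.015 [[258.9, 229.2], [259.0, 245.3], [259.0, 260.9]]
0.02 [[258.9, 225.4], [259.0, 241.2], [259.0, 256.5]]
0.025 [[259.0, 221.9], [259.0, 237.3], [259.0, 252.3]]
0.03 [[259.0, 218.6], [259.0, 233.6], [259.0, 248.3]]
```

View pics/w3.png

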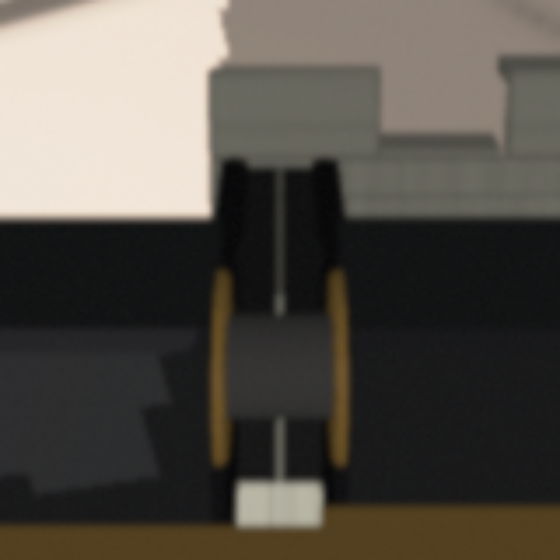

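```bash
python3 -m pendant '[{"travel":[1.5,0,0],"spin":0},{"travel":[1.0,0,0],"spin":0},{"travel":[0.4,0,0],"spin":0},{"travel":[0.2,0,0],"spin":0},{"travel":[0.1,0,0],"spin":0},{"travel":[0.05,0,0],"spin":0},{"travel":[0.05,0,0],"spin":0},{"travel":[0.05,0,0],"spin":0},{"travel":[0,0,0],"spin":0},{"travel":[0,0,0],"spin":0}]'
```

```text
time: 5.25
tcp_pos: [0.624, -0.138, 0.0666]
tcp_rot: [-0.078, 0.703, -0.078, -0.703]
contact_force: [0.4, -0.0, -0.6]
opening: -0.0001
```

```bash
python3 -m pendant '[{"travel":[0.05,0,0],"spin":0},{"travel":[0.05,0,0],"spin":0},{"travel":[0.05,0,0],"spin":0},{"travel":[0.05,0,0],"spin":0},{"travel":[0.05,0,0],"spin":0},{"travel":[0.05,0,0],"spin":0},{"travel":[0,0,0],"spin":0},{"travel":[0,0,0],"spin":0},{"travel":[0,0,0],"spin":0},{"travel":[0,0,0],"spin":0}]'
```

```text
time: 6.25
tcp_pos: [0.6239, -0.1379, 0.0634]
tcp_rot: [-0.078, 0.703, -0.078, -0.703]
contact_force: [0.0, 0.0, -0.3]
opening: 0.0003
```

```bash
python3 -m pendant '[{"travel":[0.05,0,0],"spin":0},{"travel":[0.05,0,0],"spin":0},{"travel":[0.05,0,0],"spin":0},{"travel":[0.05,0,0],"spin":0},{"travel":[0,0,0],"spin":0},{"travel":[0,0,0],"spin":0},{"travel":[0,0,0],"spin":0},{"travel":[0,0,0],"spin":0},{"travel":[0,0,0],"spin":0},{"travel":[0,0,0],"spin":0}]'
```

```text
time: 7.25
tcp_pos: [0.6239, -0.1379, 0.0615]
tcp_rot: [-0.078, 0.703, -0.078, -0.703]
contact_force: [-1.0, -0.0, 0.2]
opening: 0.0002
```

```bash
python3 -m pendant '[{"travel":[0.05,0,0],"spin":0},{"travel":[0.05,0,0],"spin":0},{"travel":[0.05,0,0],"spin":0},{"travel":[0.05,0,0],"spin":0},{"travel":[0,0,0],"spin":0},{"travel":[0,0,0],"spin":0},{"travel":[0,0,0],"spin":0},{"travel":[0,0,0],"spin":0},{"travel":[0,0,0],"spin":0},{"travel":[0,0,0],"spin":0}]'
python3 - <<'E'
from h import *
cv2.imwrite("pics/w4.png",cv2.resize(read_camera("wrist")[100:340,140:400,::-1],None,fx=2.5,fy=2.5))
E
```

```text
time: 8.25
tcp_pos: [0.6239, -0.1379, 0.0594]
tcp_rot: [0.078, -0.703, 0.078, 0.703]
contact_force: [0.1, 1.0, -0.1]
opening: 0.0005
```

View pics/w4.png

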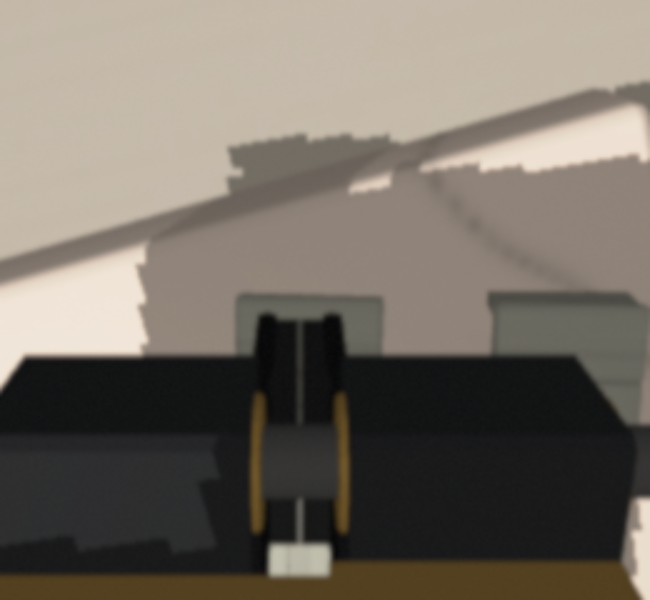

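```bash
python3 -m pendant '[{"travel":[0.05,0,0],"spin":0},{"travel":[0.05,0,0],"spin":0},{"travel":[0.05,0,0],"spin":0},{"travel":[0.05,0,0],"spin":0},{"travel":[0.05,0,0],"spin":0},{"travel":[0,0,0],"spin":0},{"travel":[0,0,0],"spin":0},{"travel":[0,0,0],"spin":0},{"travel":[0,0,0],"spin":0},{"travel":[0,0,0],"spin":0}]'
```

```text
time: 9.3
tcp_pos: [0.6241, -0.1379, 0.0579]
tcp_rot: [-0.078, 0.703, -0.078, -0.703]
contact_force: [-1.6, 2.1, 6.7]
opening: 0.0006
```

```bash
python3 -m pendant '[{"travel":[-0.5,0,0],"spin":0},{"travel":[-0.5,0,0],"spin":0},{"travel":[0,3.2,0],"spin":0},{"travel":[0,3.2,0],"spin":0},{"travel":[0.4,0,0],"spin":0},{"travel":[0.3,0,0],"spin":0},{"travel":[0.1,0,0],"spin":0},{"travel":[0.05,0,0],"spin":0},{"travel":[0.05,0,0],"spin":0},{"travel":[0,0,0],"spin":0}]'
```

```text
time: 10.3
tcp_pos: [0.6104, -0.2033, 0.0632]
tcp_rot: [-0.076, 0.703, -0.08, -0.702]
contact_force: [-15.0, -6.1, 27.1]
opening: 0.0004
```

```bash
python3 -m pendant '[{"travel":[-0.5,0,0],"spin":0},{"travel":[-1,0,0],"spin":0},{"travel":[-2,0,0],"spin":0},{"travel":[-2,0,0],"spin":0},{"travel":[-4,0,0],"spin":0},{"travel":[-4,0,0],"spin":0},{"travel":[-4,0,2],"spin":0},{"travel":[-2,0,4],"spin":0},{"travel":[0,0,0],"spin":0},{"travel":[0,0,0],"spin":0}]'
python3 - <<'E'
from fit import *
L=lidpolys();c=cam("wrist");im=read_camera("wrist")[:,:,::-1].copy()
for r in silhouettes("wrist","lid_1")[:4]:
    w=unproj("wrist",r["point"],.045,c)[0];print(r["score"],w.round(3))
    g=min(LID.values(),key=lambda g:np.hypot(g[0]-w[0],g[1]-w[1]))
    if np.hypot(g[0]-w[0],g[1]-w[1])>.05: continue
    q,i=fit(c,r["mask"],L,g,.03);print(q.round(4),round(i,3))
local([*corner("C",1),.07])
cv2.imwrite("pics/w5.png",im)
E
```

```text
time: 11.3
tcp_pos: [0.5514, -0.1867, 0.2537]
tcp_rot: [-0.078, 0.703, -0.078, -0.702]
contact_force: [0.7, 0.1, -0.7]
opening: 0.0007
0.86 [ 0.532 -0.008  0.045]
[ 0.5187 -0.0056  0.3504] 0.839
0.86 [0.538 0.106 0.045]
[ 0.5521  0.1413 -0.0163] 0.81
0.81 [ 0.572 -0.159  0.045]
[ 0.5667 -0.1581 -0.2159] 0.975
pos [ 0.5515 -0.1868  0.2518] F [-0.47  0.28 -0.27] T [ 0.049  0.021 -0.001] open 0.0004 t 11.4
axes x,y,z: [[-0.001, 0.001, -1.0], [-0.219, -0.976, -0.001], [-0.976, 0.219, 0.001]]
travel cm [18.18 -6.35 -6.02]
```

View pics/w5.png

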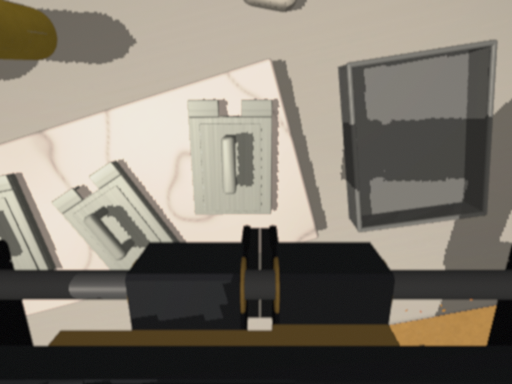

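```bash
python3 -m pendant '[{"travel":[3,-1.27,-1.2],"spin":0},{"travel":[3,-1.27,-1.2],"spin":0},{"travel":[3,-1.27,-1.2],"spin":0},{"travel":[3,-1.27,-1.2],"spin":0},{"travel":[3,-1.27,-1.2],"spin":0},{"travel":[2,0,0],"spin":0},{"travel":[0.9,0,0],"spin":0},{"travel":[0.3,0,0],"spin":0},{"travel":[0.1,0,0],"spin":0},{"travel":[0,0,0],"spin":0}]'
python3 - <<'E'
from h import *
cv2.imwrite("pics/w6a.png",cv2.resize(read_camera("wrist")[100:340,140:400,::-1],None,fx=2.5,fy=2.5))
E
python3 -m pendant '[{"travel":[0.1,0,0],"spin":0},{"travel":[0.1,0,0],"spin":0},{"travel":[0.1,0,0],"spin":0},{"travel":[0.1,0,0],"spin":0},{"travel":[0.1,0,0],"spin":0},{"travel":[0.1,0,0],"spin":0},{"travel":[0,0,0],"spin":0},{"travel":[0,0,0],"spin":0},{"travel":[0,0,0],"spin":0},{"travel":[0,0,0],"spin":0}]'
python3 - <<'E'
from h import *
cv2.imwrite("pics/w6b.png",cv2.resize(read_camera("wrist")[100:340,140:400,::-1],None,fx=2.5,fy=2.5))
a=cv2.imread("pics/w6a.png");b=cv2.imread("pics/w6b.png")
cv2.imwrite("pics/w6.png",cv2.resize(np.hstack([a,b]),None,fx=.6,fy=.6))
cv2.imwrite("pics/s6.png",cv2.resize(read_camera("side")[140:220,220:340,::-1],None,fx=5,fy=5,interpolation=cv2.INTER_CUBIC))
E
```

```text
time: 12.4
tcp_pos: [0.6245, -0.139, 0.0711]
tcp_rot: [-0.078, 0.703, -0.078, -0.702]
contact_force: [0.2, -0.3, 0.1]
opening: 0.0011
time: 13.45
tcp_pos: [0.6238, -0.1384, 0.064]
tcp_rot: [-0.078, 0.703, -0.078, -0.703]
contact_force: [0.2, 0.5, -0.4]
opening: 0.0007
```

View pics/w6.png

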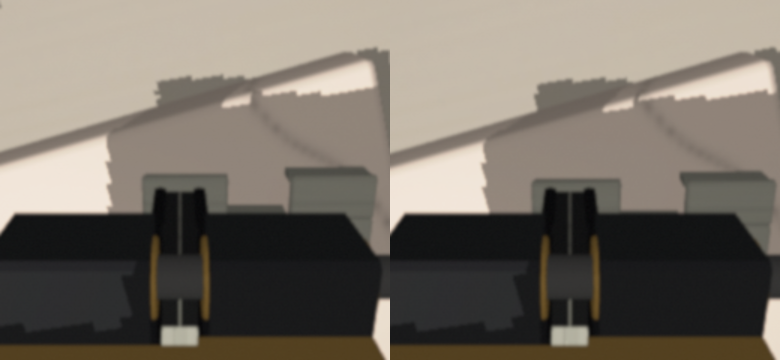

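View pics/s6.png

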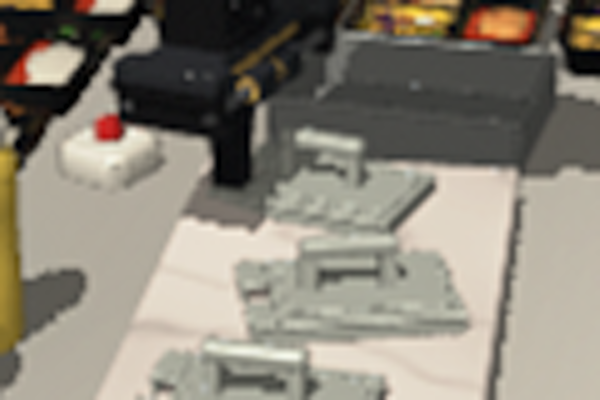

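```bash
python3 - <<'E'
from h import *
x,y,a=LID["C"]
P=[[*(R.from_rotvec([0,0,a]).apply([u,v,0])[:2]+[x,y]),.044] for u,v in((.052,.032),(.065,.045),(.065,-.045),(-.065,.045))]
print(((proj("side",P)-[220,140])*5).round())
p,r,s=tcp();print(((proj("side",[p+r.apply([d,0,0]) for d in (0.014,.02)])-[220,140])*5).round())
print(((proj("wrist",P)-[140,100])*1.5+[390,0]).round())
E
```

```text
[[227. 186.]
 [201. 190.]
 [259. 142.]
 [380. 224.]]
[[227. 178.]
 [227. 186.]]
[[567. 212.]
 [531. 179.]
 [779. 179.]
 [538. 453.]]
```

```bash
python3 -m pendant '[{"travel":[0.1,0,0],"spin":0},{"travel":[0.1,0,0],"spin":0},{"travel":[0.1,0,0],"spin":0},{"travel":[0.1,0,0],"spin":0},{"travel":[0.1,0,0],"spin":0},{"travel":[0.1,0,0],"spin":0},{"travel":[0.1,0,0],"spin":0},{"travel":[0,0,0],"spin":0},{"travel":[0,0,0],"spin":0},{"travel":[0,0,0],"spin":0}]'
python3 - <<'E'
from h import *
c=cv2.resize(read_camera("wrist")[100:340,140:400,::-1],None,fx=2.5,fy=2.5)
x,y,a=LID["C"]
P=[[*(R.from_rotvec([0,0,a]).apply([u,v,0])[:2]+[x,y]),z] for z in(.044,.036) for u,v in((.065,.045),(.065,.012),(.065,-.012),(.065,-.045))]
for u in (proj("wrist",P)-[140,100])*2.5: cv2.circle(c,(int(u[0]),int(u[1])),2,(0,0,255),-1)
cv2.imwrite("pics/w7.png",c)
E
```

```text
time: 14.55
tcp_pos: [0.624, -0.1384, 0.058]
tcp_rot: [-0.078, 0.703, -0.078, -0.703]
contact_force: [-3.1, 1.8, 6.5]
opening: 0.0005
```

View pics/w7.png

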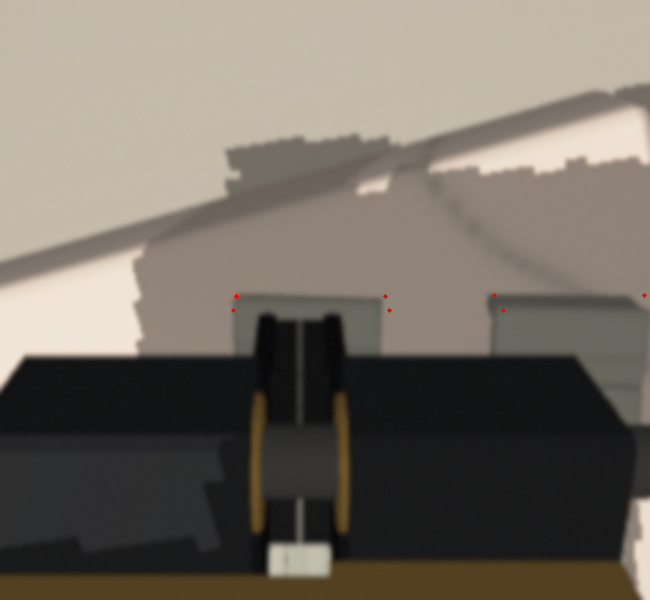

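```bash
python3 -m pendant '[{"travel":[-0.2,0,0],"spin":0},{"travel":[-0.2,0,0],"spin":0},{"travel":[-0.2,0,0],"spin":0},{"travel":[-0.2,0,0],"spin":0},{"travel":[-0.2,0,0],"spin":0},{"travel":[-3,0,0],"spin":0},{"travel":[-2,1.6,2.6],"spin":0},{"travel":[0,1.6,2.6],"spin":0},{"travel":[0,0,0],"spin":0},{"travel":[0,0,0],"spin":0}]' 80
python3 - <<'E'
from h import *
local([.5666,-.158,.072],np.pi/2-.2190)
E
```

```text
time: 15.6
tcp_pos: [0.5659, -0.1585, 0.1171]
tcp_rot: [-0.078, 0.703, -0.078, -0.703]
contact_force: [-0.2, -0.5, 0.9]
opening: 0.0592
pos [ 0.5659 -0.1585  0.1171] F [-0.17 -0.51  0.89] T [0.047 0.037 0.032] open 0.0592 t 15.6
axes x,y,z: [[0.0, -0.0, -1.0], [-0.22, -0.975, -0.0], [-0.975, 0.22, -0.0]]
travel cm [ 4.51 -0.06 -0.06]
jaw yaw -1.793 err 0.003 spin -0.003
```

```bash
python3 -m pendant '[{"travel":[2,-0.06,-0.06],"spin":0},{"travel":[1.5,0,0],"spin":0},{"travel":[0.6,0,0],"spin":0},{"travel":[0.3,0,0],"spin":0},{"travel":[0.1,0,0],"spin":0},{"travel":[0,0,0],"spin":0},{"travel":[0,0,0],"spin":0},{"travel":[0,0,0],"spin":0},{"travel":[0,0,0],"spin":0},{"travel":[0,0,0],"spin":0}]'
python3 -m pendant '[{"travel":[0,0,0],"spin":0},{"travel":[0,0,0],"spin":0},{"travel":[0,0,0],"spin":0},{"travel":[0,0,0],"spin":0},{"travel":[0,0,0],"spin":0},{"travel":[0,0,0],"spin":0},{"travel":[-0.3,0,0],"spin":0},{"travel":[-0.7,0,0],"spin":0},{"travel":[-1.5,0,0],"spin":0},{"travel":[-2.5,0,0],"spin":0}]' 255
python3 - <<'E'
from h import *
local([.5374,-.3665,.16],np.pi/2-.078)
cv2.imwrite("pics/s8.png",read_camera("side")[100:300,150:450,::-1])
E
```

```text
time: 16.6
tcp_pos: [0.5669, -0.1578, 0.0722]
tcp_rot: [-0.078, 0.703, -0.078, -0.703]
contact_force: [-0.1, -0.7, 0.3]
opening: 0.0598
time: 17.6
tcp_pos: [0.5654, -0.1572, 0.1214]
tcp_rot: [0.078, -0.702, 0.078, 0.704]
contact_force: [-0.0, 0.3, -3.0]
opening: 0.0134
pos [ 0.5654 -0.1572  0.1214] F [-0.03  0.26 -2.97] T [0.    0.036 0.008] open 0.0134 t 17.6
axes x,y,z: [[-0.003, 0.001, -1.0], [-0.219, -0.976, -0.001], [-0.976, 0.219, 0.004]]
travel cm [-3.89 21.03 -1.85]
jaw yaw -1.792 err 0.143 spin -0.143
```

View pics/s8.png

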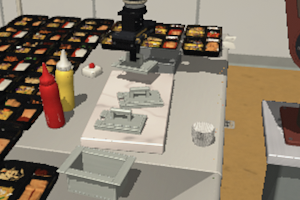

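```bash
python3 -m pendant '[{"travel":[-0.8,1.5,0],"spin":0},{"travel":[-0.8,3.5,-0.3],"spin":0},{"travel":[-0.4,3.5,-0.3],"spin":0},{"travel":[0,3.5,-0.3],"spin":0},{"travel":[0,3.5,-0.3],"spin":0},{"travel":[0,3,-0.35],"spin":0},{"travel":[0,2.5,-0.3],"spin":0},{"travel":[0,0,0],"spin":-0.071},{"travel":[0,0,0],"spin":-0.072},{"travel":[0,0,0],"spin":0}]'
python3 - <<'E'
from h import *
local([.5374,-.3665,.047],np.pi/2-.078)
cv2.imwrite("pics/t9.png",cv2.resize(read_camera("top")[150:270,320:440,::-1],None,fx=4,fy=4))
E
```

```text
time: 18.65
tcp_pos: [0.5377, -0.3677, 0.1413]
tcp_rot: [0.028, -0.706, 0.028, 0.707]
contact_force: [0.7, -0.8, -2.4]
opening: 0.0135
pos [ 0.5377 -0.3677  0.1413] F [ 0.67 -0.83 -2.42] T [-0.017  0.025 -0.035] open 0.0135 t 18.65
axes x,y,z: [[-0.001, 0.001, -1.0], [-0.079, -0.997, -0.0], [-0.997, 0.079, 0.001]]
travel cm [ 9.43 -0.11  0.03]
jaw yaw -1.65 err 0.001 spin -0.001
```

View pics/t9.png

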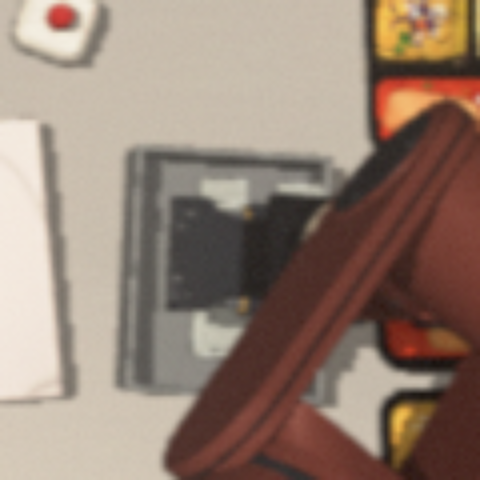

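```bash
python3 -m pendant '[{"travel":[2,0,0],"spin":0},{"travel":[2,0,0],"spin":0},{"travel":[2,0,0],"spin":0},{"travel":[1.5,0,0],"spin":0},{"travel":[0.8,0,0],"spin":0},{"travel":[0.4,0,0],"spin":0},{"travel":[0.2,0,0],"spin":0},{"travel":[0.1,0,0],"spin":0},{"travel":[0.1,0,0],"spin":0},{"travel":[0.1,0,0],"spin":0}]'
python3 -m pendant '[{"travel":[0.1,0,0],"spin":0},{"travel":[0.05,0,0],"spin":0},{"travel":[0.05,0,0],"spin":0},{"travel":[0.05,0,0],"spin":0},{"travel":[0.05,0,0],"spin":0},{"travel":[0,0,0],"spin":0},{"travel":[0,0,0],"spin":0},{"travel":[0,0,0],"spin":0},{"travel":[0,0,0],"spin":0},{"travel":[0,0,0],"spin":0}]'
```

```text
time: 19.7
tcp_pos: [0.5392, -0.3671, 0.0507]
tcp_rot: [-0.027, 0.707, -0.028, -0.706]
contact_force: [0.7, -0.1, -3.4]
opening: 0.0135
time: 20.7
tcp_pos: [0.5388, -0.3667, 0.0474]
tcp_rot: [-0.028, 0.707, -0.028, -0.707]
contact_force: [-2.8, 2.0, 6.1]
opening: 0.0139
```

```bash
python3 -m pendant '[{"travel":[0,0,0],"spin":0},{"travel":[0,0,0],"spin":0},{"travel":[0,0,0],"spin":0},{"travel":[0,0,0],"spin":0},{"travel":[0,0,0],"spin":0},{"travel":[-0.5,0,0],"spin":0},{"travel":[-1.5,0,0],"spin":0},{"travel":[-3,0,0],"spin":0},{"travel":[-4,0,0],"spin":0},{"travel":[-4,0,0],"spin":0}]' 80
python3 - <<'E'
from h import *
local([.4,.14,.2],np.pi/2-.012)
for n in LID: print(n); local([*LID[n][:2],.12],np.pi/2+LID[n][2])
E
```

```text
time: 21.7
tcp_pos: [0.5386, -0.3666, 0.1793]
tcp_rot: [-0.028, 0.707, -0.028, -0.706]
contact_force: [1.3, -0.5, -0.9]
opening: 0.0594
pos [ 0.5386 -0.3666  0.1793] F [ 1.26 -0.5  -0.9 ] T [-0.043 -0.005 -0.014] open 0.0594 t 21.7
axes x,y,z: [[0.0, -0.0, -1.0], [-0.078, -0.997, 0.0], [-0.997, 0.078, -0.0]]
travel cm [ -2.08 -49.42  17.78]
jaw yaw -1.649 err 0.066 spin -0.066
A
pos [ 0.5386 -0.3666  0.1793] F [ 1.26 -0.5  -0.9 ] T [-0.043 -0.005 -0.014] open 0.0594 t 21.7
axes x,y,z: [[0.0, -0.0, -1.0], [-0.078, -0.997, 0.0], [-0.997, 0.078, -0.0]]
travel cm [  5.93 -50.53   3.62]
jaw yaw -1.649 err 0.066 spin -0.066
B
pos [ 0.5386 -0.3666  0.1793] F [ 1.26 -0.5  -0.9 ] T [-0.043 -0.005 -0.014] open 0.0594 t 21.7
axes x,y,z: [[0.0, -0.0, -1.0], [-0.078, -0.997, 0.0], [-0.997, 0.078, -0.0]]
travel cm [  5.93 -35.74   4.84]
jaw yaw -1.649 err 0.43 spin -0.43
C
pos [ 0.5386 -0.3666  0.1793] F [ 1.26 -0.5  -0.9 ] T [-0.043 -0.005 -0.014] open 0.0594 t 21.7
axes x,y,z: [[0.0, -0.0, -1.0], [-0.078, -0.997, 0.0], [-0.997, 0.078, -0.0]]
travel cm [  5.93 -21.04  -1.12]
jaw yaw -1.649 err -0.143 spin 0.143
```

```bash
python3 -m pendant '[{"travel":[-0.8,-2,0.85],"spin":0},{"travel":[-0.8,-4.3,0.85],"spin":0},{"travel":[-0.8,-4.3,0.85],"spin":0},{"travel":[-0.8,-4.3,0.85],"spin":0},{"travel":[-0.8,-4.3,0.85],"spin":0},{"travel":[-0.8,-4.3,0.85],"spin":0},{"travel":[-0.8,-4.3,0.85],"spin":0},{"travel":[-0.8,-4.3,0.85],"spin":0},{"travel":[-0.8,-4.3,0.85],"spin":0},{"travel":[-0.8,-4.3,0.85],"spin":0}]'
python3 -m pendant '[{"travel":[-0.8,-4.3,0.85],"spin":0},{"travel":[-0.8,-4.3,0.85],"spin":0},{"travel":[-0.8,-4.3,0.85],"spin":0},{"travel":[-0.8,-4.3,0.85],"spin":0},{"travel":[-0.8,-4,0.85],"spin":0},{"travel":[0,0,0],"spin":0},{"travel":[0,0,0],"spin":0},{"travel":[0,0,0],"spin":0},{"travel":[0,0,0],"spin":0},{"travel":[0,0,0],"spin":0}]'
python3 - <<'E'
from fit import *
L=lidpolys();c=cam("wrist");im=read_camera("wrist")[:,:,::-1].copy()
ts=cam("top")
def dr(q,P,z): cv2.drawContours(im,cv2.findContours(render(c,P,q,z,1).astype(np.uint8),cv2.RETR_EXTERNAL,cv2.CHAIN_APPROX_NONE)[0],-1,(0,0,255),1)
for r in silhouettes("wrist","lid_1")[:4]:
    w=unproj("wrist",r["point"],.045,c)[0];print(r["score"],w.round(3))
    g=min(LID.values(),key=lambda g:np.hypot(g[0]-w[0],g[1]-w[1]))
    if np.hypot(g[0]-w[0],g[1]-w[1])>.05: continue
    q,i=fit(c,r["mask"],L,g,.03);print(q.round(4),round(i,3));dr(q,L,.03)
P=rectpolys(.15,.11,.065)
for r in silhouettes("wrist","pan")[:1]:
    q,i=fit(c,r["mask"],P,(.537,.381,-.11),0);print("pan",r["score"],q.round(4),round(i,3));dr(q,P,0);dr(q,rectpolys(.11,.07,.065),0)
cv2.imwrite("pics/w10.png",im)
cv2.imwrite("pics/t10.png",cv2.resize(read_camera("top")[150:270,320:440,::-1],None,fx=4,fy=4))
local([*LID["A"][:2],.12],np.pi/2+LID["A"][2])
E
```

```text
time: 22.7
tcp_pos: [0.4855, 0.0473, 0.259]
tcp_rot: [-0.028, 0.707, -0.028, -0.706]
contact_force: [0.5, 0.2, -0.2]
opening: 0.0599
time: 23.7
tcp_pos: [0.4602, 0.2592, 0.2969]
tcp_rot: [0.028, -0.706, 0.028, 0.707]
contact_force: [0.4, 0.3, 0.8]
opening: 0.0597
0.95 [ 0.523 -0.     0.045]
[ 0.5174 -0.0067  0.3411] 0.97
0.74 [0.542 0.143 0.045]
[ 0.5415  0.1403 -0.024 ] 0.976
pos [0.4601 0.2598 0.2969] F [ 0.59 -0.35  0.26] T [-0.031 -0.03   0.02 ] open 0.0596 t 23.9
axes x,y,z: [[-0.0, -0.0, -1.0], [-0.079, -0.997, 0.0], [-0.997, 0.079, 0.0]]
travel cm [17.69 11.3  -9.11]
jaw yaw -1.65 err 0.067 spin -0.067
```

View pics/w10.png

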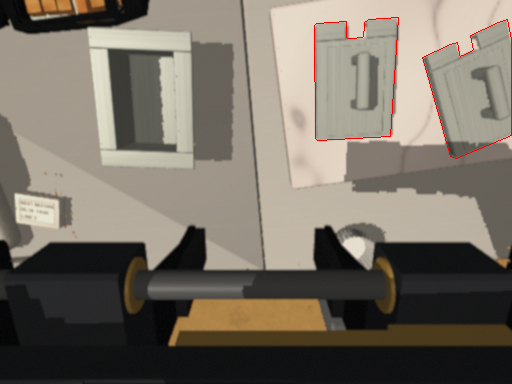

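View pics/t10.png

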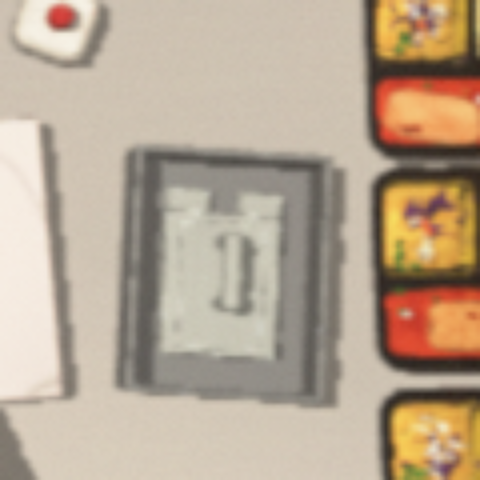

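```bash
python3 - <<'E'
from fit import *
c=cam("wrist");im=cv2.imread("pics/w10.png")
q=(.5369,.3807,-.1113)
cr=cv2.resize(im[15:185,75:210],None,fx=4,fy=4,interpolation=cv2.INTER_CUBIC)[:600]
cv2.imwrite("pics/w10p0.png",cr.copy())
for a,b in((.15,.11),(.11,.07)):
    W=R.from_rotvec([0,0,q[2]]).apply(rectpolys(a,b,.065)[0])+[q[0],q[1],0];u=(proj(None,W,c)-[75,15]+.5)*4;print(u.round().tolist())
    cv2.polylines(cr,[u.astype(int)],True,(0,0,255),1)
cv2.imwrite("pics/w10p.png",cr)
E
```

```text
[[491.0, 622.0], [477.0, 70.0], [59.0, 55.0], [121.0, 611.0]]
[[421.0, 553.0], [404.0, 149.0], [143.0, 140.0], [182.0, 546.0]]
```

View pics/w10p.png

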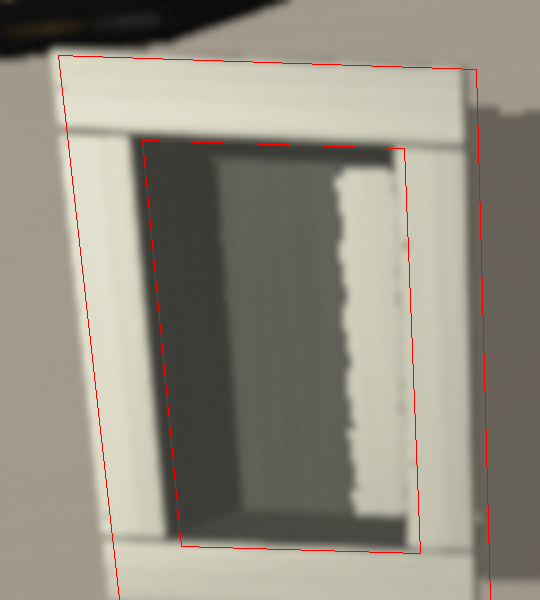

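```bash
python3 - <<'E'
from h import *
from scipy.optimize import least_squares
c=cam("wrist")
px=np.array([[50,48],[465,66],[133,134],[390,148],[167,540],[408,550]])/4-.5+[75,15]
M=np.array([[75,55],[75,-55],[55,35],[55,-35],[-55,35],[-55,-35]])/1000
W=unproj(None,px,.065,c)[:,:2]
f=lambda v:(np.array([[np.cos(v[2]),-np.sin(v[2])],[np.sin(v[2]),np.cos(v[2])]])@M.T).T+v[:2]-W
s=least_squares(lambda v:f(v).ravel(),[.537,.381,-.1]);print(s.x.round(4),(f(s.x)*1000).round(1).tolist())
local([.5418,.1401,.12],np.pi/2-.016)
E
```

```text
[ 0.5384  0.384  -0.1214] [[0.0, 0.6], [-0.3, -0.3], [0.1, 0.4], [0.5, -0.9], [-0.2, -0.1], [-0.1, 0.3]]
pos [0.4601 0.2598 0.2969] F [ 0.59 -0.35  0.26] T [-0.031 -0.03   0.02 ] open 0.0596 t 23.9
axes x,y,z: [[-0.0, -0.0, -1.0], [-0.079, -0.997, 0.0], [-0.997, 0.079, 0.0]]
travel cm [17.69 11.29 -9.09]
jaw yaw -1.65 err 0.063 spin -0.063
```

```bash
python3 -m pendant '[{"travel":[2.95,1.88,-1.515],"spin":0},{"travel":[2.95,1.88,-1.515],"spin":0},{"travel":[2.95,1.88,-1.515],"spin":0},{"travel":[2.95,1.88,-1.515],"spin":0},{"travel":[2.95,1.88,-1.515],"spin":0},{"travel":[2.94,1.88,-1.515],"spin":0},{"travel":[0,0,0],"spin":-0.063},{"travel":[0,0,0],"spin":0},{"travel":[0,0,0],"spin":0},{"travel":[0,0,0],"spin":0}]'
python3 - <<'E'
from h import *
local([.5418,.1401,.072],np.pi/2-.016)
E
```

```text
time: 24.9
tcp_pos: [0.5423, 0.1412, 0.121]
tcp_rot: [-0.006, 0.708, -0.005, -0.706]
contact_force: [0.7, 0.1, 0.7]
opening: 0.0596
pos [0.5423 0.1412 0.121 ] F [0.71 0.06 0.69] T [0.016 0.048 0.011] open 0.0596 t 24.9
axes x,y,z: [[0.002, 0.0, -1.0], [-0.016, -1.0, -0.0], [-1.0, 0.016, -0.002]]
travel cm [4.9  0.12 0.06]
jaw yaw -1.587 err -0.0 spin 0.0
```

```bash
python3 -m pendant '[{"travel":[2,0.1,0.05],"spin":0},{"travel":[1.6,0,0],"spin":0},{"travel":[0.8,0,0],"spin":0},{"travel":[0.3,0,0],"spin":0},{"travel":[0.2,0,0],"spin":0},{"travel":[0,0,0],"spin":0},{"travel":[0,0,0],"spin":0},{"travel":[0,0,0],"spin":0},{"travel":[0,0,0],"spin":0},{"travel":[0,0,0],"spin":0}]'
python3 -m pendant '[{"travel":[0,0,0],"spin":0},{"travel":[0,0,0],"spin":0},{"travel":[0,0,0],"spin":0},{"travel":[0,0,0],"spin":0},{"travel":[0,0,0],"spin":0},{"travel":[0,0,0],"spin":0},{"travel":[0,0,0],"spin":0},{"travel":[0,0,0],"spin":0},{"travel":[0,0,0],"spin":0},{"travel":[0,0,0],"spin":0}]' 255
python3 - <<'E'
from h import *
local([.5384,.384,.15],np.pi/2-.1214)
E
python3 -m pendant '[{"travel":[-0.3,0,0],"spin":0},{"travel":[-0.7,0,0],"spin":0},{"travel":[-1.5,0,0],"spin":0},{"travel":[-2.5,0,0],"spin":0},{"travel":[-3,0,0],"spin":0},{"travel":[-2,0,0],"spin":0},{"travel":[-1,0,0],"spin":0},{"travel":[0,0,0],"spin":0},{"travel":[0,0,0],"spin":0},{"travel":[0,0,0],"spin":0}]'
python3 - <<'E'
from h import *
local([.5384,.384,.16],np.pi/2-.1214)
E
```

```text
time: 25.9
tcp_pos: [0.5414, 0.1398, 0.0713]
tcp_rot: [-0.005, 0.707, -0.005, -0.707]
contact_force: [-0.2, 0.8, -0.7]
opening: 0.0597
time: 26.9
tcp_pos: [0.5413, 0.1399, 0.0711]
tcp_rot: [-0.005, 0.707, -0.005, -0.707]
contact_force: [-0.3, 0.1, -0.8]
opening: 0.0141
pos [0.5413 0.1399 0.0711] F [-0.27  0.11 -0.79] T [ 0.11   0.036 -0.012] open 0.0141 t 26.9
axes x,y,z: [[0.0, 0.0, -1.0], [-0.015, -1.0, -0.0], [-1.0, 0.015, -0.0]]
travel cm [ -7.89 -24.41   0.66]
jaw yaw -1.586 err -0.106 spin 0.106
time: 27.9
tcp_pos: [0.5402, 0.1396, 0.1794]
tcp_rot: [0.005, -0.706, 0.006, 0.708]
contact_force: [0.2, -0.5, -2.2]
opening: 0.0137
pos [0.5402 0.1396 0.1794] F [ 0.22 -0.46 -2.23] T [-0.015 -0.013 -0.025] open 0.0137 t 27.9
axes x,y,z: [[-0.003, -0.0, -1.0], [-0.015, -1.0, 0.0], [-1.0, 0.015, 0.003]]
travel cm [  1.94 -24.43   0.55]
jaw yaw -1.586 err -0.106 spin 0.106
```

```bash
python3 -m pendant '[{"travel":[0,-1.5,0.05],"spin":0},{"travel":[0,-3,0.1],"spin":0},{"travel":[0,-4,0.1],"spin":0},{"travel":[0,-4,0.1],"spin":0},{"travel":[0,-4,0.1],"spin":0},{"travel":[0,-4,0.1],"spin":0},{"travel":[0,-2.5,0],"spin":0},{"travel":[0,-1.43,0],"spin":0.053},{"travel":[0,0,0],"spin":0.053},{"travel":[0,0,0],"spin":0}]'
python3 - <<'E'
from fit import *
c=cam("wrist");im=read_camera("wrist")[:,:,::-1].copy()
local([.5384,.384,.11],np.pi/2-.1214)
p,r,s=tcp();L=lidpolys();q=(.5384,.384,-.1214)
for r in silhouettes("wrist","lid_1")[:3]:
    w=unproj("wrist",r["point"],p[2]-.03,c)[0];print(r["score"],w.round(3))
    if abs(w[1]-p[1])<.05:
        g,i=fit(c,r["mask"],L,(p[0],p[1],-.12),p[2]-.0411);print(g.round(4),round(i,3))
cv2.imwrite("pics/w11.png",im)
E
```

```text
time: 28.9
tcp_pos: [0.5383, 0.3853, 0.1794]
tcp_rot: [0.042, -0.705, 0.043, 0.707]
contact_force: [0.6, -0.9, -2.6]
opening: 0.0132
pos [0.5385 0.3848 0.1797] F [-0.15  0.23 -1.51] T [0.003 0.014 0.01 ] open 0.0136 t 28.95
axes x,y,z: [[-0.002, -0.001, -1.0], [-0.119, -0.993, 0.001], [-0.993, 0.119, 0.002]]
travel cm [ 6.97  0.07 -0.01]
jaw yaw -1.69 err -0.002 spin 0.002
0.92 [0.566 0.382 0.15 ]
[ 0.5383  0.3848 -0.1131] 0.62
```

View pics/w11.png

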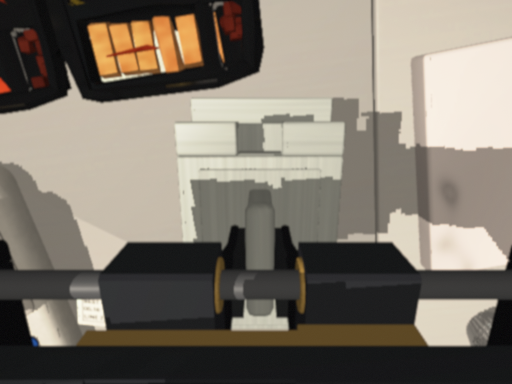

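```bash
python3 -m pendant '[{"travel":[1.5,0.06,0],"spin":0},{"travel":[2,0,0],"spin":0},{"travel":[1.6,0,0],"spin":0},{"travel":[0.9,0,0],"spin":0},{"travel":[0.4,0,0],"spin":0},{"travel":[0.2,0,0],"spin":0},{"travel":[0.1,0,0],"spin":0},{"travel":[0.1,0,0],"spin":0},{"travel":[0.1,0,0],"spin":0},{"travel":[0,0,0],"spin":0}]'
python3 - <<'E'
from h import *
cv2.imwrite("pics/w12.png",read_camera("wrist")[:,:,::-1])
local([.5384,.384,.106],np.pi/2-.1214)
E
```

```text
time: 30.0
tcp_pos: [0.5395, 0.3837, 0.1124]
tcp_rot: [-0.043, 0.706, -0.043, -0.706]
contact_force: [0.0, 0.0, -2.6]
opening: 0.0138
pos [0.5395 0.3837 0.1123] F [ 0.13 -0.33 -2.26] T [0.033 0.001 0.019] open 0.0137 t 30.05
axes x,y,z: [[0.0, 0.0, -1.0], [-0.121, -0.993, -0.0], [-0.993, 0.121, -0.0]]
travel cm [ 0.63 -0.02  0.11]
jaw yaw -1.692 err -0.0 spin 0.0
```

View pics/w12.png

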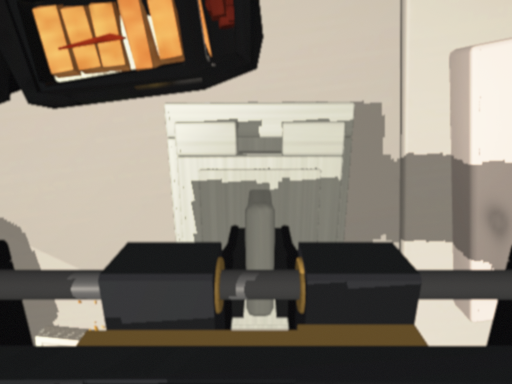

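```bash
python3 -m pendant '[{"travel":[0.1,0,0.1],"spin":0},{"travel":[0.1,0,0],"spin":0},{"travel":[0.1,0,0],"spin":0},{"travel":[0.1,0,0],"spin":0},{"travel":[0.05,0,0],"spin":0},{"travel":[0.05,0,0],"spin":0},{"travel":[0.05,0,0],"spin":0},{"travel":[0,0,0],"spin":0},{"travel":[0,0,0],"spin":0},{"travel":[0,0,0],"spin":0}]'
python3 -m pendant '[{"travel":[0.05,0,0],"spin":0},{"travel":[0,0,0],"spin":0},{"travel":[0.03,0,0],"spin":0},{"travel":[0,0,0],"spin":0},{"travel":[0,0,0],"spin":0},{"travel":[0,0,0],"spin":0},{"travel":[0,0,0],"spin":0},{"travel":[0,0,0],"spin":0},{"travel":[0,0,0],"spin":0},{"travel":[0,0,0],"spin":0}]'
```

```text
time: 31.05
tcp_pos: [0.5385, 0.3837, 0.1066]
tcp_rot: [-0.043, 0.706, -0.043, -0.706]
contact_force: [0.1, -0.5, -2.3]
opening: 0.0135
time: 32.05
tcp_pos: [0.5385, 0.3837, 0.106]
tcp_rot: [-0.043, 0.706, -0.043, -0.706]
contact_force: [-2.2, -1.3, 3.9]
opening: 0.0136
```

Contact, as expected at 0.106. Release and back off.

```bash
python3 -m pendant '[{"travel":[0,0,0],"spin":0},{"travel":[0,0,0],"spin":0},{"travel":[0,0,0],"spin":0},{"travel":[0,0,0],"spin":0},{"travel":[0,0,0],"spin":0},{"travel":[-0.5,0,0],"spin":0},{"travel":[-1.5,0,0],"spin":0},{"travel":[-3,0,0],"spin":0},{"travel":[-4,0,0],"spin":0},{"travel":[-4,0,2],"spin":0}]' 80
python3 -m pendant '[{"travel":[-1,4,2],"spin":0},{"travel":[-1,4,2],"spin":0},{"travel":[0,4,0],"spin":0},{"travel":[0,4,0],"spin":0},{"travel":[0,0,0],"spin":0},{"travel":[0,0,0],"spin":0},{"travel":[0,0,0],"spin":0},{"travel":[0,0,0],"spin":0},{"travel":[0,0,0],"spin":0},{"travel":[0,0,0],"spin":0}]'
python3 - <<'E'
from fit import *
L=lidpolys();c=cam("wrist");im=read_camera("wrist")[:,:,::-1].copy()
for r in silhouettes("wrist","lid_1")[:4]:
    w=unproj("wrist",r["point"],.06,c)[0];pan=w[1]>.3
    g,i=fit(c,r["mask"],L,(.5384,.384,-.12) if pan else LID["B"] if w[1]<.07 else LID["A"],.065 if pan else .03);print(r["score"],w.round(3),g.round(4),round(i,3))
cv2.imwrite("pics/w13.png",im);cv2.imwrite("pics/t13.png",read_camera("top")[:,:,::-1]);cv2.imwrite("pics/s13.png",read_camera("side")[:,:,::-1])
for n in("sauce_1","kitchen_timer"):
  for x in place_of("top",n)[:2]: print(n,x,unproj("top",x["point"],0).round(3))
print(tcp()[0],get_state()["time"])
E
```

```text
time: 33.05
tcp_pos: [0.5199, 0.3854, 0.2383]
tcp_rot: [-0.044, 0.706, -0.043, -0.705]
contact_force: [0.2, 0.4, -0.1]
opening: 0.0596
time: 34.05
tcp_pos: [0.4594, 0.2327, 0.2555]
tcp_rot: [0.042, -0.706, 0.043, 0.706]
contact_force: [-0.2, 0.2, 0.2]
opening: 0.0598
0.93 [0.542 0.389 0.06 ] [ 0.5394  0.3827 -0.1191] 0.974
0.91 [0.526 0.012 0.06 ] [ 0.5181 -0.0066  0.3404] 0.972
sauce_1 {'point': [218.8, 158.5], 'score': 0.88} [[0.735 0.128 0.   ]]
kitchen_timer {'point': [333.4, 156.8], 'score': 0.93} [[ 0.737 -0.244  0.   ]]
[0.45947462 0.23217356 0.25567359] 34.35
```

View pics/w13.png

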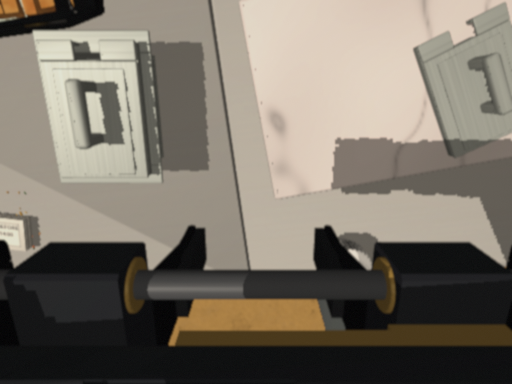

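View pics/t13.png

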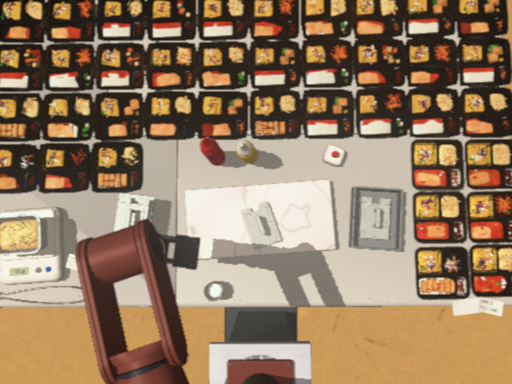

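View pics/s13.png

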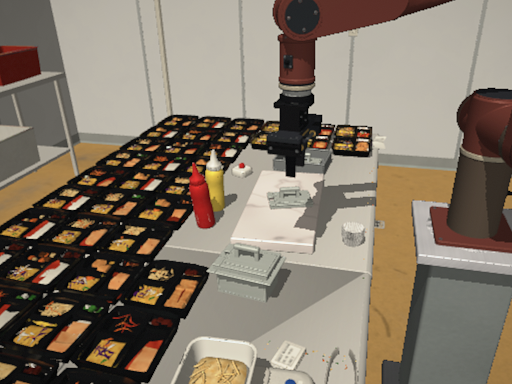

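```bash
python3 - <<'E'
from h import *
a=cv2.imread("pics/top0.png");b=cv2.imread("pics/t13.png");f=lambda i:cv2.resize(i[125:185,190:280],None,fx=4.3,fy=4.3)
c=cv2.imread("pics/side0.png");d=cv2.imread("pics/s13.png");g=lambda i:cv2.resize(i[145:240,180:270],None,fx=4.3,fy=3.2)
t=np.vstack([np.hstack([f(a),f(b)]),np.hstack([g(c),g(d)])]);print(t.shape);cv2.imwrite("pics/cmp.png",t)
for n in("top","side"):
  read_camera(n)
  for x in place_of(n,"sauce_1"): print(n,x,unproj(n,x["point"],0).round(3))
E
```

```text
(562, 774, 3)
top {'point': [216.3, 157.0], 'score': 0.71} [[0.74  0.137 0.   ]]
top {'point': [248.3, 154.6], 'score': 0.71} [[0.747 0.032 0.   ]]
side {'point': [208.6, 225.3], 'score': 0.91} [[0.728 0.134 0.   ]]
side {'point': [216.3, 207.9], 'score': 0.69} [[0.742 0.027 0.   ]]
```

View pics/cmp.png

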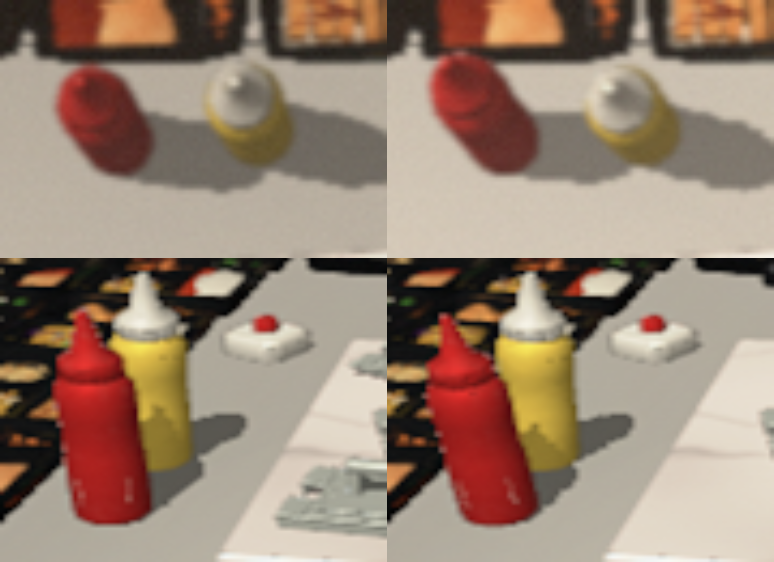

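```bash
python3 - <<'E'
from h import *
A=cv2.imread("pics/side0.png")[145:240,180:270]
B=cv2.imread("pics/s2.png")[45:140,30:120]
C=cv2.imread("pics/s8.png")[45:140,30:120]
D=cv2.imread("pics/s13.png")[145:240,180:270]
E=read_camera("side")[:,:,::-1][145:240,180:270]
cv2.imwrite("pics/cmp2.png",np.hstack([cv2.resize(i,None,fx=1.75,fy=1.75) for i in(A,B,C,D,E)]))
cv2.imwrite("pics/cmp3.png",cv2.resize(read_camera("top")[125:185,190:280,::-1],None,fx=6,fy=6));print(get_state()["time"])
E
```

```text
34.65
```

View pics/cmp2.png

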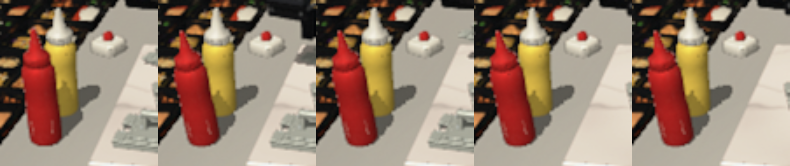

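View pics/cmp3.png

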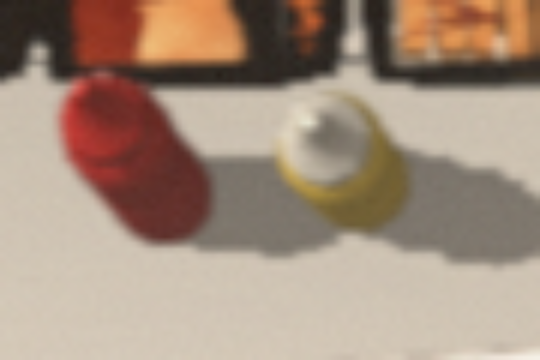

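```bash
python3 - <<'E'
from h import *
def tri(ut,us):
    Ms=[]
    for n in("top","side"):
        K,r,t=cam(n);Ms.append(K@np.c_[cv2.Rodrigues(r)[0],t])
    X=cv2.triangulatePoints(Ms[0],Ms[1],np.array(ut,float).reshape(2,1),np.array(us,float).reshape(2,1));return (X[:3]/X[3]).ravel().round(3)
t0,sd0=cv2.imread("pics/top0.png"),cv2.imread("pics/side0.png")
t1,s1=cv2.imread("pics/t13.png"),cv2.imread("pics/s13.png")
def red(i,win):
    h=cv2.cvtColor(i,cv2.COLOR_BGR2HSV);m=((h[...,0]<8)|(h[...,0]>172))&(h[...,1]>150)
    z=np.zeros(m.shape,np.uint8);x0,x1,y0,y1=win;z[y0:y1,x0:x1]=m[y0:y1,x0:x1];n,l,st,_=cv2.connectedComponentsWithStats(z)
    return (l==1+np.argmax(st[1:,4])).astype(np.uint8)
for t,s in((t0,sd0),(t1,s1)):
    a=red(t,(195,232,137,172));b=red(s,(180,222,155,235))
    ya,xa=np.nonzero(a);yb,xb=np.nonzero(b)
    print("top cen",xa.mean().round(1),ya.mean().round(1),a.sum(),xa.min(),xa.max(),ya.min(),ya.max(),"side",b.sum(),xb.min(),xb.max(),yb.min(),yb.max(),"tip",xb[yb==yb.min()].mean(),"bot",xb[yb==yb.max()].mean(), "low20", xb[yb>yb.max()-12].mean().round(2))
print("tip0",tri([209.8,145.9],[199.3,163]),"tip1",tri([206.7,142.5],[194,163.5]))
for x,y in((.741,.146),(.735,.135)):
  print(proj("top",[[x,y,0],[x,y,.2]]).round(1).tolist(),proj("side",[[x,y,0],[x,y,.2]]).round(1).tolist())
E
```

```text
top cen 211.5 149.5 224 204 220 141 158 side 985 192 214 162 227 tip 198.5 bot 205.0 low20 205.47
top cen 208.9 146.7 248 201 219 138 156 side 984 189 214 162 227 tip 194.0 bot 204.5 low20 204.97
tip0 [0.737 0.133 0.194] tip1 [0.748 0.142 0.195]
[[213.4, 156.7], [204.3, 142.8]] [[203.0, 226.9], [197.2, 162.9]]
[[216.8, 158.5], [208.3, 144.9]] [[206.3, 225.2], [200.7, 161.5]]
```

```bash
python3 - <<'E'
from plant import *
s=get_state();print(s["time"],s["contact_force"]);print(close_job())
E
```

```text
34.65 [-0.35038636  0.57368216  0.61207751]
the job is handed in; nothing more can be done
None
```

The job is handed in at 34.65 s. The warped lid is in the reject tray, a sound lid covers the pan, and the third is still on the slab. One check disagreed: the red sauce bottle now leans slightly.

- **Warped lid:** It is the lid that lay nearest the tray. I rocked it over twice on the slab at its notch corner on the +y side. That corner dropped about 6 mm and then firmed at 6.5 N, and the wrist picture showed the corner down. The other notch corner stayed firm; that press reached 27 N at my reading, more than I meant. I did not press the other two lids, since only one is warped.
- **Reject tray:** The warped lid was set down at about 6 N and looks flat inside the tray in the top picture.
- **Pan:** The lid that lay nearest the pan is on it, set down at about 4 N. The wrist camera puts it within about 2 mm and 0.003 rad of the pan's measured pose.
- **Slab:** The middle lid was never touched and measures at the same position, to under 1 mm and about 0.01 rad.
- **Red bottle:** The pictures show it leaning about 4° more than in the first frame. The lean was already there at t = 4.15 s, when the gripper had only been on the tray side of the slab, and it had not changed visibly since. I do not believe the arm caused it and left the bottle alone. The yellow bottle's top may also have moved by about 2 pixels in the top view; the side view showed no change.
- **Timer:** It is where it was, within about 2 mm.

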